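# Set out the topping jars for the guests across the table

## Robot

A 6-joint arm with a two-finger parallel gripper is mounted at the origin on the work surface. World frame = base frame: x ahead of the robot, y to its left, z up, the work surface at z = 0. Lengths are in m, angles in rad, forces in N, time in s.
With the tool pointing down it reaches from about 0.35 to 0.85 m from the base axis. Payload 8.1 kg.
Tool frame: the origin (TCP) lies at the very end of the fingers, on their centre line; the grasp point (between the pads) lies 19 mm behind it; z points along the fingers, y is the line along which they close (so a half turn about z gives the same grasp; the last joint's range is limited). The gripper opens to 93 mm and grips with 3 to 60 N. Pads are 15 mm wide; open, the fingers measure 128 mm over their backs; the gripper's body (75 mm by 188 mm) begins 65 mm behind the grasp point.
Start: joints at [-1.324, 0.13, 1.488, -0, 1.523, -0.085], TCP at [0.195, -0.567, 0.219] pointing down, gripper open.
Joint ranges: [-2.96, 2.96], [-0.89, 2.26], [0.02, 2.5], [-1.34, 4.48], [0, 2.73], [-2.66, 2.66]. Speed limits (rad/s): [2.39, 2.39, 2.79, 3.14, 3.14, 3.14].

## Interface

Orientations are given as a unit quaternion [x, y, z, w].
In Python, from station import ctrl gives the robot as it stands.
- The arm moves only by the tool jog_arm, never from a script. Its argument "commands" is one flat list of numbers, 7 for each row, row after row: the shift along the tool's x, y, z each as a share of 0.25 m, from -1 to 1, then the turn, a rotation vector about the tool's x, y, z each as a share of 2 rad, from -1 to 1, then the closure, from -1 (fully open) to 1 (shut). In form: [dx, dy, dz, rx, ry, rz, hand, dx, dy, dz, rx, ry, rz, hand, ...]. A call has 1 to 20 rows; each row is the pose to reach, as a shift and turn from the pose commanded when the call began, along the tool's axes at that moment; what a row does not reach only later rows make up. A row lasts 1/10 s, in which the tool goes at most 50 mm and 8.59 degrees, less where a joint would pass 70% of its speed; a pose out of reach is approached as far as the arm can. A call with a number of a shift or a turn outside -1 to 1 is refused whole. A call with a gripper value outside its range is refused whole. The fingers move at their own pace and stop on an object; "grip_force" is the grip in N (left out, the last holds). Time passes only in rows, so rows that repeat a pose let the fingers close. It gives the time, the measured TCP pose, the force, the opening and the grip force at its end, in the units of the state.
- ctrl.state(): the state, without advancing time (a new reading comes with each control period).
- ctrl.capture(name): name is "scene" or "top" or "wrist"; returns a dict with "pixels" (400x640x3 uint8, red, green, blue), "depth" (400x640 float32, m along the optical axis (not along the pixel's ray), 0 where there is no reading), "fx", "fy", "cx", "cy" (pixels), "k1" (the pictures are not rectified: a ray, as slopes to the right and down, at radius r is drawn at 1 + k1 r^2 times it, then the intrinsics apply), "pose" (4x4, takes a point from camera to world coordinates). Camera axes: x right, y down, z forward; pixel columns grow to the right and rows downward; lengths in m; the calibration is good to about 2 mm. A picture is of the moment at which its call begins.
- ctrl.sign_off(): hands the job in; it is judged then, once.
The state is a dict: "time_s": time; "q": joint angles; "qvel": joint speeds; "effort": joint torques, N m; "eef_pos": TCP position; "ee_rot": TCP orientation; "wrist_force": force on the tool from outside, world axes, zero at the start; "moment": the same for the moment, N m; "width": opening from 0.0 (shut) to 1.0 (fully open); "grip_force": force on a finger pad.
Only numpy, scipy, OpenCV 4.12 (cv2) and the standard library are available. Lean on these libraries where they do the work, as an engineer would, in place of code of your own. Each camera call takes 0.05 s, during which the arm holds its last target. There are 200 camera calls.

## Task

Move the four topping jars from the steel caddy into the four wells of the empty wooden display rack, one jar to a well, in reverse order: the jar now at the left end of the caddy goes to the right end of the rack and so on, so that the guests across the table see the row from left to right just as you see it now. Keep the jars upright and set each one down gently, without dropping it, so that it stands flat on the floor of its well.

Things in the scene. Friction and masses are not known exactly. Their poses are not given: they have to be found in the camera images.
- jar_tall_mid (a point): Loose glass jar with a plain brass-coloured lid, slim round jar of hazelnuts: 50 mm diameter, 92 mm high with its lid (lid 45 mm diameter), about 240 g. The point is the jar's centre, half-way up (46 mm above its underside); z is up along the jar. It starts in a dish of the steel caddy, turned at most 0.1 rad from the caddy's axes.
- jar_squat_mid (a point): Loose glass jar with a plain brass-coloured lid, wide low round jar of dark chocolate pearls: 58 mm diameter, 72 mm high with its lid (lid 56 mm diameter), about 220 g. The point is the jar's centre, half-way up (36 mm above its underside); z is up along the jar. It starts in a dish of the steel caddy, turned at most 0.1 rad from the caddy's axes.
- jar_hex_mid (a point): Loose glass jar with a plain brass-coloured lid, six-sided jar of cream-coloured pearls: 50 mm across flats (a pair faces +-x), 58 mm across corners (on +-y), 81 mm high with its lid (lid 45 mm diameter), about 230 g. The point is the jar's centre, half-way up (40.5 mm above its underside); z is up along the jar. It starts in a dish of the steel caddy, turned at most 0.1 rad from the caddy's axes.
- jar_square_mid (a point): Loose glass jar with a plain brass-coloured lid, square jar of dried raspberries: 50 x 50 mm (sides along x and y), 85 mm high with its lid (lid 43 mm diameter), about 250 g. The point is the jar's centre, half-way up (42.5 mm above its underside); z is up along the jar. It starts in a dish of the steel caddy, turned at most 0.1 rad from the caddy's axes.
- dish_tall: Fixed square aluminium crumb dish, 76 x 76 mm and 9 mm high with 2 mm floor and walls, in the steel caddy: the one in which the tall jar stands at the start, so that its place in the caddy's row is that jar's first place. The four dishes look alike. Origin: centre of its underside, 3 mm above the table; the jar stands 2 mm above the origin.
- dish_squat: Fixed square aluminium crumb dish, 76 x 76 mm and 9 mm high with 2 mm floor and walls, in the steel caddy: the one in which the squat jar stands at the start, so that its place in the caddy's row is that jar's first place. The four dishes look alike. Origin: centre of its underside, 3 mm above the table; the jar stands 2 mm above the origin.
- dish_hex: Fixed square aluminium crumb dish, 76 x 76 mm and 9 mm high with 2 mm floor and walls, in the steel caddy: the one in which the six-sided jar stands at the start, so that its place in the caddy's row is that jar's first place. The four dishes look alike. Origin: centre of its underside, 3 mm above the table; the jar stands 2 mm above the origin.
- dish_square: Fixed square aluminium crumb dish, 76 x 76 mm and 9 mm high with 2 mm floor and walls, in the steel caddy: the one in which the square jar stands at the start, so that its place in the caddy's row is that jar's first place. The four dishes look alike. Origin: centre of its underside, 3 mm above the table; the jar stands 2 mm above the origin.
- caddy: Fixed steel caddy that holds the dishes in a row along its y (left end +y as the robot sees it): dish centres at y = +120, +40, -40, -120 mm, x = 0. 332 mm long (374 over its end handles), 92 mm wide; side rails 14 mm, end plates 30 mm high. Origin: centre of underside, on the table. Turned at most 0.12 rad. Nearer or farther than the wooden rack; things under 14 mm high lie between them.
- display: Fixed light wooden rack, empty at the start, four wells in a row along its y (left end +y as the robot sees it): well centres at y = +120, +40, -40, -120 mm, x = 0. 334 x 92 mm. Origin: centre of underside, on the table. A well is 74 (y) by 78 mm (x) inside, floor 8 mm above the table, lips and dividers 18 mm, end cheeks 34 mm high (from the table). Turned at most 0.12 rad.

How it is judged:
By the outcome, as a careful person would: the job done as asked, in the order asked, and still so for the second after the job is handed in, with the robot touching nothing.
It also fails if it takes over 99 s, if anything falls off the work surface, if the arm or the gripper's body presses on something with over 40 N, if the wrist force passes 120 N, or if a joint passes its speed limit or range.

## Working session

There is one attempt and no reset: what is moved stays moved. The work goes in short steps, Python scripts to look and compute and a tool call to move; the robot and the scene stay as the last step left them, time stands still between calls to the robot, and variables do not carry over. Pictures are saved under pics/ and viewed, at most 14 in all, crops included, and the job is handed in when it is done.

Besides the shell and the picture viewer there is one more tool, called after "Emit:" as a command line: name --argument value ..., lists and objects as JSON in quotes. jog_arm: Moves the arm, as the interface text tells. Shift numbers are shares of 0.25 m and turn numbers shares of 2 rad, none past 1 either way. Its arguments: {"type":"object","properties":{"commands":{"type":"array","items":{"type":"number"}},"grip_force":{"type":"number"}},"required":["commands"]}

```bash
mkdir -p pics
cat > h.py <<'E'
import numpy as np, cv2, pickle
from station import ctrl
def cap(n,f):
    c=ctrl.capture(n); cv2.imwrite(f'pics/{f}.png',c['pixels'][...,::-1]); pickle.dump(c,open(f'{f}.pkl','wb')); return c
def ray(c,uv):
    uv=np.atleast_2d(uv).astype(float); d=np.c_[(uv[:,0]-c['cx'])/c['fx'],(uv[:,1]-c['cy'])/c['fy']]
    s=d.copy()
    for _ in range(15): s=d/(1+c['k1']*(s**2).sum(1,keepdims=True))
    P=np.array(c['pose']); return P[:3,3],np.c_[s,np.ones(len(s))]@P[:3,:3].T
def onz(c,uv,z):
    o,r=ray(c,uv); return o+r*((z-o[2])/r[:,2:])
def cloud(c):
    v,u=np.mgrid[:400,:640]; o,r=ray(c,np.c_[u.ravel(),v.ravel()])
    return (o+r*c['depth'].reshape(-1,1)).reshape(400,640,3)
E
python3 - <<'E'
from h import *
for n in("scene","top"):
    c=cap(n,n+'0'); print(n,np.round(c['pose'],3).tolist(),c['fx'],c['k1'])
c=cap('wrist','wrist0');print(np.round(c['pose'],3).tolist())
print(ctrl.state())
E
```

```text
scene [[0.74, 0.582, -0.337, 0.844], [0.672, -0.63, 0.388, -0.307], [0.013, -0.514, -0.858, 0.724], [0.0, 0.0, 0.0, 1.0]] 435.65446080708494 -0.04381428303089482
top [[-0.187, -0.96, 0.209, 0.442], [-0.982, 0.182, -0.041, 0.025], [0.001, -0.213, -0.977, 0.797], [0.0, 0.0, 0.0, 1.0]] 505.7811656598653 -0.08667239697465615
[[0.326, -0.912, -0.248, 0.264], [-0.945, -0.315, -0.084, -0.544], [-0.002, 0.262, -0.965, 0.384], [0.0, 0.0, 0.0, 1.0]]
{'time_s': 0.15, 'q': array([-1.32439146e+00,  1.31002013e-01,  1.48906962e+00,  1.10796583e-05,
        1.52300220e+00, -8.53693211e-02]), 'qvel': array([-0.00031608, -0.00137016, -0.00290754,  0.00031261, -0.00101225,
        0.00022666]), 'effort': array([-8.04032220e-05, -5.60476112e+01, -4.92333519e+01,  7.68430601e-02,
        3.05343652e-02, -9.97723282e-05]), 'eef_pos': array([ 0.19536254, -0.56681749,  0.21779763]), 'ee_rot': array([ 9.86272034e-01,  1.65127001e-01, -5.40505449e-05, -7.38631687e-04]), 'wrist_force': array([-0.19871879,  0.34513753,  0.47421312]), 'moment': array([ 0.00093503, -0.0103892 ,  0.00150642]), 'grip_force': 0.0, 'width': 0.9993940033600183}
```

View pics/top0.png

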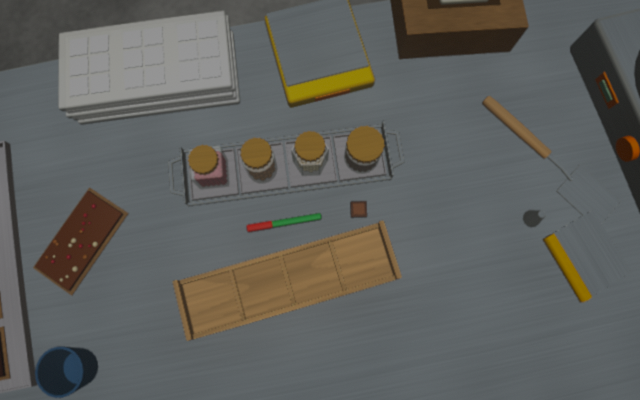

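View pics/scene0.png

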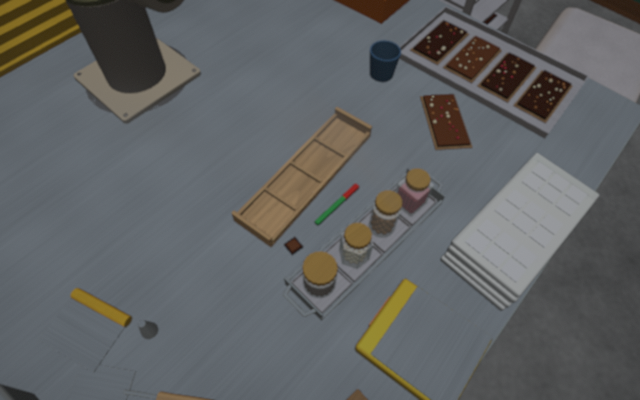

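The top view shows the caddy (far) at about (190–390, 130–200), holding, from left to right, square (205,160), tall (257,155), hex (310,148) and squat (365,147). The empty rack (near) has corners at about (175,285), (383,225), (398,277) and (190,337). The scene view shows the same, with the pen and the chocolate between them.

```bash
cat > m.py <<'E'
from h import *
D={n:pickle.load(open(n+'0.pkl','rb')) for n in('top','scene')}
seeds={'top':[(205,160),(257,155),(310,148),(365,147)],'scene':[(418,179),(388,205),(357,237),(320,268)]}
hs=[.085,.092,.081,.072]; names=['square','tall','hex','squat']
cen={}
for n,c in D.items():
    hsv=cv2.cvtColor(c['pixels'],cv2.COLOR_RGB2HSV); X=cloud(c)
    m=cv2.inRange(hsv,(10,110,60),(28,255,255))
    k,lab=cv2.connectedComponents(m)
    for i,s in enumerate(seeds[n]):
        q=lab==lab[s[1],s[0]]; z=np.median(X[q][:,2]); t=q&(abs(X[...,2]-np.percentile(X[q][:,2],80))<.004)
        uv=np.argwhere(t)[:,::-1]; hull=cv2.convexHull(uv.astype(np.int32)); e=cv2.fitEllipse(hull)
        cen[n,i]=e[0]; p=onz(c,e[0],hs[i]+.005)[0]
        print(n,names[i],'hsv',hsv[s[1],s[0]],'depth z',X[t][:,2].mean().round(4),'xy@z',p.round(4),'cloud',X[t][:,:2].mean(0).round(4),q.sum())
def tri(a,b):
    (o1,r1),(o2,r2)=ray(D['top'],a),ray(D['scene'],b); r1,r2=r1[0],r2[0]
    s=np.linalg.lstsq(np.c_[r1,-r2],o2-o1,rcond=None)[0]; A,B=o1+s[0]*r1,o2+s[1]*r2; return (A+B)/2,np.linalg.norm(A-B)
for i in range(4):
    p,g=tri(cen['top',i],cen['scene',i]); print('tri',names[i],p.round(4),'gap',round(g,4))
for n,c in D.items():
    hsv=cv2.cvtColor(c['pixels'],cv2.COLOR_RGB2HSV); X=cloud(c)
    m=cv2.inRange(hsv,(8,50,60),(25,170,255)); k,lab,st,ce=cv2.connectedComponentsWithStats(cv2.morphologyEx(m,cv2.MORPH_CLOSE,np.ones((5,5),np.uint8)))
    s=(290,282) if n=='top' else (300,180); q=lab==lab[s[1],s[0]]
    for lo,hi in((.004,.012),(.015,.022),(.03,.038),(.014,.04)):
        t=q&(X[...,2]>lo)&(X[...,2]<hi); P=X[t]
        r=cv2.minAreaRect((P[:,:2]*1000).astype(np.float32)); print(n,'rack',lo,t.sum(),P[:,2].mean().round(4),np.round(r[0],1),np.round(r[1],1),round(r[2],2))
X=cloud(D['top']); 
for u,v in((320,60),(320,90),(150,60),(220,100),(460,20),(285,222),(358,209)): print((u,v),X[v,u].round(3))
E
python3 m.py
```

```text
top square hsv [ 19 164 123] depth z 0.0893 xy@z [0.6817 0.1469 0.09  ] cloud [0.6822 0.1471] 649
top tall hsv [ 19 163 119] depth z 0.0962 xy@z [0.6742 0.0682 0.097 ] cloud [0.6747 0.0684] 717
top hex hsv [ 19 168 120] depth z 0.0853 xy@z [ 0.6735 -0.0109  0.086 ] cloud [ 0.6739 -0.0109] 696
top squat hsv [ 19 168 123] depth z 0.0763 xy@z [ 0.664  -0.0931  0.077 ] cloud [ 0.6642 -0.0933] 1051
scene square hsv [ 19 132 124] depth z 0.0898 xy@z [0.6869 0.1436 0.09  ] cloud [0.6868 0.1441] 370
scene tall hsv [ 19 129 123] depth z 0.0967 xy@z [0.6801 0.0658 0.097 ] cloud [0.68   0.0662] 462
scene hex hsv [ 19 140 124] depth z 0.0859 xy@z [ 0.6789 -0.0136  0.086 ] cloud [ 0.6788 -0.0132] 503
scene squat hsv [ 19 140 124] depth z 0.077 xy@z [ 0.6693 -0.0961  0.077 ] cloud [ 0.6692 -0.0958] 860
tri square [0.6847 0.1486 0.0823] gap 0.001
tri tall [0.6775 0.0694 0.0893] gap 0.0021
tri hex [ 0.6765 -0.0107  0.0784] gap 0.0015
tri squat [ 0.6668 -0.0939  0.0692] gap 0.0011
top rack 0.004 9753 0.0075 [488.4  59.2] [ 85.6 320.3] 5.27
top rack 0.015 2534 0.0175 [491.7  59.5] [ 92.8 319.8] 5.73
top rack 0.03 628 0.0331 [491.1  59.3] [ 91.2 333.8] 5.56
top rack 0.014 3405 0.0206 [491.8  59.4] [ 92.8 334.9] 5.73
scene rack 0.004 4610 0.0081 [497.4  57.7] [ 89.8 330.8] 4.86
scene rack 0.015 1471 0.0178 [495.4  56.6] [ 93.  329.4] 5.32
scene rack 0.03 332 0.0333 [495.   58.9] [ 90.5 334.2] 5.59
scene rack 0.014 2066 0.0208 [495.1  58.9] [ 93.1 334.3] 5.31
(320, 60) [ 0.832 -0.057  0.037]
(320, 90) [ 0.783 -0.048  0.028]
(150, 60) [0.863 0.209 0.078]
(220, 100) [0.8   0.116 0.022]
(460, 20) [ 0.837 -0.285  0.084]
(285, 222) [0.581 0.047 0.011]
(358, 209) [ 0.581 -0.071  0.007]
```

```bash
cat > plan.py <<'E'
import sys
from h import *
from scipy.spatial.transform import Rotation as R
def plan(x,y,z,yaw):
    s=ctrl.state(); R0=R.from_quat(s['ee_rot'])
    Rt=R.from_matrix([[np.cos(yaw),np.sin(yaw),0],[np.sin(yaw),-np.cos(yaw),0],[0,0,-1]])
    d=R0.inv().apply(np.array([x,y,z])-s['eef_pos'])
    return np.r_[d/.25,(R0.inv()*Rt).as_rotvec()/2],d
def show(*wps):
    s=ctrl.state(); print('t',round(s['time_s'],2),'tcp',s['eef_pos'].round(4),'w',round(s['width'],3),'f',s['wrist_force'].round(1))
    for w in wps:
        c,d=plan(*w); print(w,'->',c.round(4).tolist(),'dist',np.linalg.norm(d).round(3))
E
python3 -c "
from plan import *
show((.58,.04,.36,np.pi/2),(.4,-.2,.30,np.pi/2-.5))"
```

```text
t 0.15 tcp [ 0.1954 -0.5668  0.2178] w 0.999 f [-0.2  0.3  0.5]
(0.58, 0.04, 0.36, 1.5707963267948966) -> [2.2453, -1.7946, -0.5659, -0.0006, -0.0005, -0.6195] dist 0.732
(0.4, -0.2, 0.3, 1.0707963267948966) -> [1.2519, -1.1211, -0.327, -0.0007, -0.0003, -0.3695] dist 0.428
```

Emit:
jog_arm --commands '[1, -0.8, -0.3, 0, 0, -0.3, -1, 1, -0.8, -0.3, 0, 0, -0.3, -1, 1, -0.8, -0.3, 0, 0, -0.3, -1, 1, -0.8, -0.3, 0, 0, -0.3, -1, 1, -0.8, -0.3, 0, 0, -0.3, -1, 1, -0.8, -0.3, 0, 0, -0.3, -1, 1, -0.8, -0.3, 0, 0, -0.3, -1, 1, -0.8, -0.3, 0, 0, -0.3, -1]'

```text
time_s: 0.95
eef_pos: [0.3687, -0.2943, 0.295]
ee_rot: [0.892, 0.451, 0.001, 0.001]
wrist_force: [0.7, -0.8, 0.2]
width: 1.001
grip_force: 0.0
```

```bash
python3 -c "
from plan import *
show((.58,.04,.36,np.pi/2))"
```

```text
t 0.95 tcp [ 0.3687 -0.2943  0.295 ] w 1.001 f [ 0.7 -0.8  0.2]
(0.58, 0.04, 0.36, 1.5707963267948966) -> [1.578, -0.1116, -0.259, 0.0012, 0.0, -0.3173] dist 0.401
```

Emit:
jog_arm --commands '[1, -0.1, -0.26, 0, 0, -0.3, -1, 1, -0.1, -0.26, 0, 0, -0.3, -1, 1, -0.1, -0.26, 0, 0, -0.3, -1, 1, -0.1, -0.26, 0, 0, -0.3, -1, 1, -0.1, -0.26, 0, 0, -0.3, -1, 1, -0.1, -0.26, 0, 0, -0.3, -1]'

```text
time_s: 1.55
eef_pos: [0.4975, -0.078, 0.3595]
ee_rot: [0.719, 0.695, 0.001, 0.0]
wrist_force: [-0.3, -1.4, -0.2]
width: 1.002
grip_force: 0.0
```

```bash
python3 -c "
from plan import *
show((.58,.04,.36,np.pi/2))"
```

```text
t 1.55 tcp [ 0.4975 -0.078   0.3595] w 1.002 f [-0.3 -1.4 -0.2]
(0.58, 0.04, 0.36, 1.5707963267948966) -> [0.4835, 0.3131, -0.0012, 0.0008, -0.0004, -0.0175] dist 0.144
```

Emit:
jog_arm --commands '[0.48, 0.31, 0, 0, 0, -0.018, -1, 0.48, 0.31, 0, 0, 0, -0.018, -1, 0.48, 0.31, 0, 0, 0, -0.018, -1, 0.48, 0.31, 0, 0, 0, -0.018, -1, 0.48, 0.31, 0, 0, 0, -0.018, -1, 0.48, 0.31, 0, 0, 0, -0.018, -1, 0.48, 0.31, 0, 0, 0, -0.018, -1]'

```text
time_s: 2.25
eef_pos: [0.5775, 0.0341, 0.3589]
ee_rot: [0.709, 0.705, -0.0, 0.0]
wrist_force: [0.1, -0.1, -0.0]
width: 0.998
grip_force: 0.0
```

Run:
```python
from plan import *
c=cap('wrist','wrist1'); show(); print(c['fx'],np.round(c['pose'],3).tolist())
X=cloud(c); hsv=cv2.cvtColor(c['pixels'],cv2.COLOR_RGB2HSV)
m=cv2.inRange(hsv,(10,60,40),(28,255,255)); k,lab,st,ce=cv2.connectedComponentsWithStats(m)
for i in range(1,k):
    if st[i,4]>400:
        P=X[lab==i]; print(ce[i].round(),st[i].tolist(),np.median(P,0).round(4),np.median(hsv[lab==i],0))
```

```text
t 2.3 tcp [0.5775 0.0342 0.359 ] w 0.999 f [ 0.2 -0.2 -0.1]
317.94491063442877 [[1.0, -0.004, -0.001, 0.578], [-0.005, -0.965, -0.262, 0.106], [0.0, 0.262, -0.965, 0.525], [0.0, 0.0, 0.0, 1.0]]
[262. 126.] [213, 16, 91, 226, 13042] [0.4908 0.0819 0.0083] [ 17. 117. 169.]
[399.  74.] [382, 56, 35, 36, 966] [0.6835 0.1472 0.0896] [ 20. 173. 158.]
[391. 136.] [374, 119, 35, 35, 949] [0.6761 0.069  0.0966] [ 20. 173. 159.]
[460. 197.] [435, 161, 112, 94, 2282] [ 0.7941 -0.0279  0.029 ] [ 26. 255. 173.]
[386. 191.] [370, 175, 33, 32, 797] [ 0.6751 -0.0095  0.0857] [ 20. 173. 159.]
[375. 241.] [357, 223, 38, 37, 1067] [ 0.6657 -0.0909  0.0766] [ 20. 173. 160.]
[114. 303.] [98, 270, 42, 66, 1348] [0.5304 0.0637 0.4608] [ 20. 178.  69.]
[520. 303.] [495, 270, 42, 66, 1347] [0.625  0.0634 0.4608] [ 20. 178.  67.]
[471. 363.] [287, 331, 353, 47, 9367] [0.6141 0.0557 0.4713] [ 20. 182.  58.]
[241. 363.] [212, 351, 59, 25, 687] [ 0.4288 -0.3727  0.0179] [ 23. 255. 168.]
```

View pics/wrist1.png

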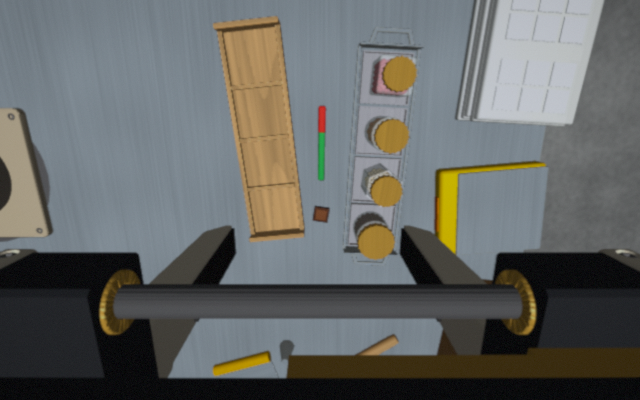

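The wrist view shows all four lids at (399,74), (391,136), (386,191) and (375,241), and the empty rack at (217–305, 16–242). Its lid positions fall between those from the other two views, so averaging all three is sound.

Run:
```python
from plan import *
c=pickle.load(open('wrist1.pkl','rb')); X=cloud(c); hsv=cv2.cvtColor(c['pixels'],cv2.COLOR_RGB2HSV)
k,lab=cv2.connectedComponents(cv2.morphologyEx(cv2.inRange(hsv,(8,50,40),(28,255,255)),cv2.MORPH_CLOSE,np.ones((5,5),np.uint8)))
for lo,hi in((.014,.04),(.03,.038)):
    q=(lab==lab[126,262])&(X[...,2]>lo)&(X[...,2]<hi); print(X[q][:,2].mean(),cv2.minAreaRect((X[q][:,:2]*1000).astype(np.float32)))
show((.667,-.0935,.13,1.498),(.667,-.0935,.028,1.498))
```

```text
0.021111422518927156 ((492.7969055175781, 59.95683288574219), (92.43562316894531, 333.537109375), 5.511678695678711)
0.03333220769547078 ((492.7672424316406, 59.9434814453125), (91.14839172363281, 333.531005859375), 5.531745433807373)
t 2.3 tcp [0.5775 0.0342 0.359 ] w 0.999 f [ 0.2 -0.2 -0.1]
(0.667, -0.0935, 0.13, 1.498) -> [-0.5089, 0.3598, 0.9166, 0.0003, 0.0001, 0.0339] dist 0.277
(0.667, -0.0935, 0.028, 1.498) -> [-0.5088, 0.3595, 1.3246, 0.0003, 0.0001, 0.0339] dist 0.366
```

Emit:
jog_arm --commands '[-0.51, 0.36, 0.9, 0, 0, 0.034, -1, -0.51, 0.36, 0.9, 0, 0, 0.034, -1, -0.51, 0.36, 0.9, 0, 0, 0.034, -1, -0.51, 0.36, 0.9, 0, 0, 0.034, -1, -0.51, 0.36, 0.9, 0, 0, 0.034, -1, -0.51, 0.36, 0.9, 0, 0, 0.034, -1, -0.51, 0.36, 0.9, 0, 0, 0.034, -1, -0.51, 0.36, 0.9, 0, 0, 0.034, -1, -0.51, 0.36, 0.9, 0, 0, 0.034, -1, -0.51, 0.36, 0.9, 0, 0, 0.034, -1]'

```text
time_s: 3.3
eef_pos: [0.6686, -0.0916, 0.1366]
ee_rot: [0.731, 0.682, 0.001, 0.002]
wrist_force: [0.3, 0.5, -0.5]
width: 0.997
grip_force: 0.0
```

```bash
python3 -c "
from plan import *
show((.667,-.0935,.028,1.498))"
```

```text
t 3.3 tcp [ 0.6686 -0.0916  0.1366] w 0.997 f [ 0.3  0.5 -0.5]
(0.667, -0.0935, 0.028, 1.498) -> [-0.008, -0.0075, 0.4344, 0.002, 0.0002, 0.0013] dist 0.109
```

Emit:
jog_arm --commands '[-0.008, -0.008, 0.15, 0, 0, 0, -1, -0.008, -0.008, 0.3, 0, 0, 0, -1, -0.008, -0.008, 0.43, 0, 0, 0, -1, -0.008, -0.008, 0.43, 0, 0, 0, -1, -0.008, -0.008, 0.43, 0, 0, 0, -1, -0.008, -0.008, 0.43, 0, 0, 0, 1, -0.008, -0.008, 0.43, 0, 0, 0, 1, -0.008, -0.008, 0.43, 0, 0, 0, 1, -0.008, -0.008, 0.43, 0, 0, 0, 1, -0.008, -0.008, 0.43, 0, 0, 0, 1, -0.008, -0.008, 0.43, 0, 0, 0, 1, -0.008, -0.008, 0.43, 0, 0, 0, 1, -0.008, -0.008, 0.43, 0, 0, 0, 1]' --grip_force 20

```text
time_s: 4.6
eef_pos: [0.6657, -0.094, 0.0267]
ee_rot: [0.732, 0.682, 0.0, 0.0]
wrist_force: [-1.3, 0.1, 5.3]
width: 0.621
grip_force: 20.0
```

```bash
python3 -c "
from plan import *
x,y=.4935-.12*.0966,.0593+.12*.9953; print(x,y)
show((.667,-.0935,.15,1.498),(x,y,.15,1.667),(x,y,.04,1.667))"
```

```text
0.481908 0.17873599999999998
t 4.6 tcp [ 0.6657 -0.094   0.0267] w 0.621 f [-1.3  0.1  5.3]
(0.667, -0.0935, 0.15, 1.498) -> [0.0022, 0.0056, -0.4934, 0.0004, 0.0001, 0.0009] dist 0.123
(0.481908, 0.17873599999999998, 0.15, 1.667) -> [1.0359, -0.8102, -0.4941, 0.0003, 0.0001, -0.0836] dist 0.351
(0.481908, 0.17873599999999998, 0.04, 1.667) -> [1.0359, -0.8105, -0.0541, 0.0003, 0.0001, -0.0836] dist 0.329
```

Emit:
jog_arm --commands '[0, 0, -0.1, 0, 0, 0, 1, 0, 0, -0.22, 0, 0, 0, 1, 0, 0, -0.36, 0, 0, 0, 1, 0, 0, -0.49, 0, 0, 0, 1, 0.12, -0.1, -0.49, 0, 0, -0.01, 1, 0.26, -0.22, -0.49, 0, 0, -0.02, 1, 0.4, -0.34, -0.49, 0, 0, -0.03, 1, 0.54, -0.46, -0.49, 0, 0, -0.04, 1, 0.68, -0.58, -0.49, 0, 0, -0.06, 1, 0.82, -0.7, -0.49, 0, 0, -0.08, 1, 0.93, -0.77, -0.49, 0, 0, -0.084, 1, 1, -0.8, -0.49, 0, 0, -0.084, 1, 1, -0.81, -0.49, 0, 0, -0.084, 1, 1, -0.81, -0.49, 0, 0, -0.084, 1, 1, -0.81, -0.49, 0, 0, -0.084, 1]'

```text
time_s: 6.1
eef_pos: [0.4811, 0.169, 0.1482]
ee_rot: [0.672, 0.74, -0.0, -0.0]
wrist_force: [0.2, 0.3, -2.7]
width: 0.624
grip_force: 20.0
```

```bash
python3 -c "
from plan import *
x,y=.4935-.12*.0966,.0593+.12*.9953
show((x,y,.04,1.667),(x,y,.0297,1.667))"
```

```text
t 6.1 tcp [0.4811 0.169  0.1482] w 0.624 f [ 0.2  0.3 -2.7]
(0.481908, 0.17873599999999998, 0.04, 1.667) -> [0.0386, 0.0072, 0.4328, -0.0003, 0.0002, 0.0001] dist 0.109
(0.481908, 0.17873599999999998, 0.0297, 1.667) -> [0.0386, 0.0072, 0.474, -0.0003, 0.0002, 0.0001] dist 0.119
```

Emit:
jog_arm --commands '[0.039, 0.007, 0.1, 0, 0, 0, 1, 0.039, 0.007, 0.22, 0, 0, 0, 1, 0.039, 0.007, 0.33, 0, 0, 0, 1, 0.039, 0.007, 0.4, 0, 0, 0, 1, 0.039, 0.007, 0.43, 0, 0, 0, 1, 0.039, 0.007, 0.445, 0, 0, 0, 1, 0.039, 0.007, 0.45, 0, 0, 0, 1, 0.039, 0.007, 0.45, 0, 0, 0, 1, 0.039, 0.007, 0.45, 0, 0, 0, 1]'

```text
time_s: 7.0
eef_pos: [0.4828, 0.1799, 0.0373]
ee_rot: [0.672, 0.741, 0.001, 0.001]
wrist_force: [0.6, 0.2, -2.2]
width: 0.619
grip_force: 20.0
```

```bash
python3 -c "
from plan import *
c=cap('wrist','w2'); cap('top','t2'); cap('scene','s2')
a=[cv2.imread(f'pics/{n}.png') for n in('w2','t2','s2')]
cv2.imwrite('pics/c2.png',np.hstack([cv2.resize(a[1][120:345,150:430],(400,321)),cv2.resize(a[2][90:330,220:460],(321,321))]))
x,y=.4935-.12*.0966,.0593+.12*.9953
show((x,y,.0297,1.667))"
```

```text
t 7.15 tcp [0.4824 0.1799 0.0368] w 0.623 f [-0.3  0.6 -1.9]
(0.481908, 0.17873599999999998, 0.0297, 1.667) -> [-0.0044, -0.0022, 0.0286, 0.0006, -0.0001, 0.0005] dist 0.007
```

View pics/c2.png

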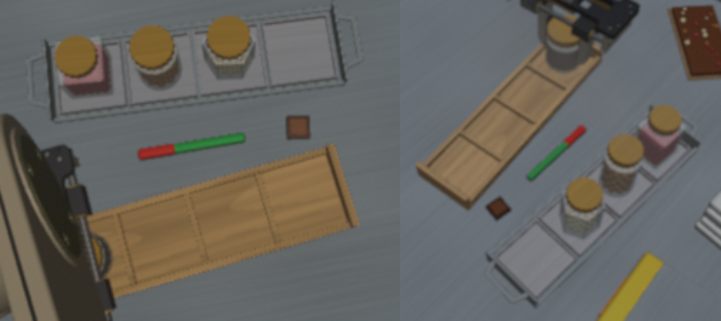

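The right half shows the squat jar held upright over the rack's left-end well, near (565,45). The left half shows the other three jars undisturbed in the caddy.

Emit:
jog_arm --commands '[-0.004, -0.002, 0.006, 0, 0, 0, 1, -0.004, -0.002, 0.012, 0, 0, 0, 1, -0.004, -0.002, 0.017, 0, 0, 0, 1, -0.004, -0.002, 0.021, 0, 0, 0, 1, -0.004, -0.002, 0.024, 0, 0, 0, 1, -0.004, -0.002, 0.026, 0, 0, 0, 1, -0.004, -0.002, 0.026, 0, 0, 0, 1, -0.004, -0.002, 0.026, 0, 0, 0, 1]'

```text
time_s: 7.95
eef_pos: [0.4815, 0.1787, 0.0297]
ee_rot: [0.672, 0.741, 0.0, 0.0]
wrist_force: [-0.8, -0.1, -1.2]
width: 0.62
grip_force: 20.0
```

Emit:
jog_arm --commands '[0, 0, 0.002, 0, 0, 0, 1, 0, 0, 0.004, 0, 0, 0, 1, 0, 0, 0.004, 0, 0, 0, 1, 0, 0, 0.004, 0, 0, 0, 1]'

```text
time_s: 8.35
eef_pos: [0.4815, 0.1787, 0.0296]
ee_rot: [0.672, 0.741, -0.0, 0.0]
wrist_force: [-6.8, -2.2, 9.5]
width: 0.623
grip_force: 20.0
```

Emit:
jog_arm --commands '[0, 0, 0.002, 0, 0, 0, 0.1, 0, 0, 0, 0, 0, 0, -0.5, 0, 0, 0, 0, 0, 0, -1, 0, 0, 0, 0, 0, 0, -1, 0, 0, 0, 0, 0, 0, -1, 0, 0, -0.1, 0, 0, 0, -1, 0, 0, -0.25, 0, 0, 0, -1, 0, 0, -0.4, 0, 0, 0, -1, 0, 0, -0.48, 0, 0, 0, -1, -0.83, 0.7, -0.48, 0, 0, 0.084, -1, -0.83, 0.7, -0.48, 0, 0, 0.084, -1, -0.83, 0.7, -0.48, 0, 0, 0.084, -1, -0.83, 0.7, -0.48, 0, 0, 0.084, -1, -0.83, 0.7, -0.48, 0, 0, 0.084, -1, -0.83, 0.7, -0.48, 0, 0, 0.084, -1, -0.83, 0.7, -0.48, 0, 0, 0.084, -1, -0.83, 0.7, -0.48, 0, 0, 0.084, -1, -0.83, 0.7, -0.48, 0, 0, 0.084, -1]'

```text
time_s: 10.15
eef_pos: [0.675, -0.0098, 0.1484]
ee_rot: [0.731, 0.682, -0.0, -0.0]
wrist_force: [0.1, 1.0, 0.8]
width: 1.001
grip_force: 0.0
```

Run:
```python
from plan import *
c=cap('top','t3'); X=cloud(c); hsv=cv2.cvtColor(c['pixels'],cv2.COLOR_RGB2HSV)
k,lab,st,ce=cv2.connectedComponentsWithStats(cv2.inRange(hsv,(10,125,60),(28,255,255)))
for i in range(1,k):
    P=X[lab==i]
    if 150<st[i,4]<2000: print(ce[i].round(),st[i,4],np.median(P,0).round(4),P[:,2].max().round(4))
show((.676,-.011,.028,1.498))
cap('scene','s3'); a=[cv2.imread(f'pics/{n}.png') for n in('t3','s3')]
cv2.imwrite('pics/c3.png',np.hstack([cv2.resize(a[0][120:345,150:430],(400,321)),cv2.resize(a[1][90:330,220:460],(321,321))]))
```

```text
[491.  16.] 1798 [ 0.8354 -0.3386  0.0842] 0.7967
[358.  79.] 604 [ 0.7883 -0.1131  0.0286] 0.7967
[514. 128.] 289 [ 0.6634 -0.3528  0.0149] 0.7967
[633. 146.] 235 [ 0.5854 -0.5087  0.0712] 0.7967
[259. 152.] 557 [0.6732 0.0643 0.0962] 0.7967
[567. 268.] 949 [ 0.425  -0.3747  0.0183] 0.7967
[192. 306.] 726 [0.4746 0.1939 0.079 ] 0.7967
t 10.2 tcp [ 0.675  -0.0096  0.1486] w 1.003 f [0.9 0.1 0.1]
(0.676, -0.011, 0.028, 1.498) -> [-0.0053, 0.0046, 0.4825, -0.0002, -0.0001, 0.0016] dist 0.121
```

View pics/c3.png

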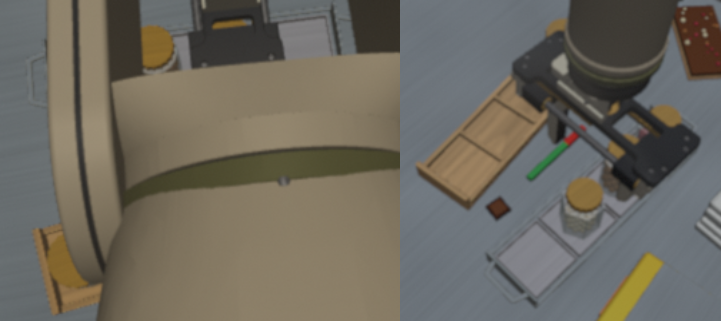

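The squat jar stands in the left-end well (lid at z≈0.079, where 0.080 is expected), partly hidden at (70,255) in the left half. The hex jar at (583,200) in the right half is next.

Emit:
jog_arm --commands '[-0.005, 0.005, 0.15, 0, 0, 0, -1, -0.005, 0.005, 0.3, 0, 0, 0, -1, -0.005, 0.005, 0.43, 0, 0, 0, -1, -0.005, 0.005, 0.48, 0, 0, 0, -1, -0.005, 0.005, 0.48, 0, 0, 0, -1, -0.005, 0.005, 0.48, 0, 0, 0, 1, -0.005, 0.005, 0.48, 0, 0, 0, 1, -0.005, 0.005, 0.48, 0, 0, 0, 1, -0.005, 0.005, 0.48, 0, 0, 0, 1, -0.005, 0.005, 0.48, 0, 0, 0, 1, -0.005, 0.005, 0.48, 0, 0, 0, 1, -0.005, 0.005, 0.48, 0, 0, 0, 1, -0.005, 0.005, 0.48, 0, 0, 0, 1]' --grip_force 20

```text
time_s: 11.55
eef_pos: [0.6769, -0.0123, 0.029]
ee_rot: [0.732, 0.682, -0.0, 0.0]
wrist_force: [-1.5, -0.6, 4.4]
width: 0.543
grip_force: 19.7
```

```bash
python3 -c "
from plan import *
x,y=.4935-.04*.0966,.0593+.04*.9953; print(x,y)
show((x,y,.15,1.667),(x,y,.04,1.667))"
```

```text
0.489636 0.099112
t 11.55 tcp [ 0.6769 -0.0123  0.029 ] w 0.543 f [-1.5 -0.6  4.4]
(0.489636, 0.099112, 0.15, 1.667) -> [0.3914, -0.7789, -0.4842, 0.0, 0.0, -0.0836] dist 0.249
(0.489636, 0.099112, 0.04, 1.667) -> [0.3914, -0.7789, -0.0442, 0.0, 0.0, -0.0836] dist 0.218
```

Emit:
jog_arm --commands '[0, 0, -0.1, 0, 0, 0, 1, 0, 0, -0.22, 0, 0, 0, 1, 0, 0, -0.36, 0, 0, 0, 1, 0, 0, -0.48, 0, 0, 0, 1, 0.05, -0.1, -0.484, 0, 0, -0.01, 1, 0.12, -0.24, -0.484, 0, 0, -0.03, 1, 0.19, -0.38, -0.484, 0, 0, -0.05, 1, 0.26, -0.52, -0.484, 0, 0, -0.07, 1, 0.33, -0.66, -0.484, 0, 0, -0.084, 1, 0.37, -0.74, -0.484, 0, 0, -0.084, 1, 0.39, -0.78, -0.484, 0, 0, -0.084, 1, 0.39, -0.78, -0.484, 0, 0, -0.084, 1, 0.391, -0.779, -0.4, 0, 0, -0.084, 1, 0.391, -0.779, -0.27, 0, 0, -0.084, 1, 0.391, -0.779, -0.16, 0, 0, -0.084, 1, 0.391, -0.779, -0.09, 0, 0, -0.084, 1, 0.391, -0.779, -0.06, 0, 0, -0.084, 1, 0.391, -0.779, -0.044, 0, 0, -0.084, 1, 0.391, -0.779, -0.044, 0, 0, -0.084, 1, 0.391, -0.779, -0.044, 0, 0, -0.084, 1]'

```text
time_s: 13.55
eef_pos: [0.4907, 0.099, 0.0408]
ee_rot: [0.672, 0.741, 0.001, 0.001]
wrist_force: [-0.1, -0.3, -3.1]
width: 0.544
grip_force: 19.6
```

```bash
python3 -c "
from plan import *
x,y=.4935-.04*.0966,.0593+.04*.9953
show((x,y,.032,1.667))"
```

```text
t 13.55 tcp [0.4907 0.099  0.0408] w 0.544 f [-0.1 -0.3 -3.1]
(0.489636, 0.099112, 0.032, 1.667) -> [0.0007, -0.0044, 0.0351, 0.001, 0.0, 0.0003] dist 0.009
```

Emit:
jog_arm --commands '[0, -0.004, 0.008, 0, 0, 0, 1, 0, -0.004, 0.016, 0, 0, 0, 1, 0, -0.004, 0.022, 0, 0, 0, 1, 0, -0.004, 0.027, 0, 0, 0, 1, 0, -0.004, 0.03, 0, 0, 0, 1, 0, -0.004, 0.031, 0, 0, 0, 1, 0, -0.004, 0.031, 0, 0, 0, 1, 0, -0.004, 0.031, 0, 0, 0, 1]'

```text
time_s: 14.35
eef_pos: [0.4886, 0.099, 0.0319]
ee_rot: [0.672, 0.741, -0.0, -0.0]
wrist_force: [-0.0, -0.4, -2.0]
width: 0.543
grip_force: 19.6
```

Emit:
jog_arm --commands '[0, 0, 0.002, 0, 0, 0, 1, 0, 0, 0.004, 0, 0, 0, 1, 0, 0, 0.004, 0, 0, 0, 1]'

```text
time_s: 14.65
eef_pos: [0.4886, 0.099, 0.0319]
ee_rot: [0.672, 0.741, -0.0, -0.0]
wrist_force: [-6.5, -0.6, 9.2]
width: 0.542
grip_force: 19.7
```

Emit:
jog_arm --commands '[0, 0, 0.002, 0, 0, 0, 0.1, 0, 0, 0, 0, 0, 0, -0.5, 0, 0, 0, 0, 0, 0, -1, 0, 0, 0, 0, 0, 0, -1, 0, 0, 0, 0, 0, 0, -1, 0, 0, -0.1, 0, 0, 0, -1, 0, 0, -0.25, 0, 0, 0, -1, 0, 0, -0.4, 0, 0, 0, -1, 0, 0, -0.47, 0, 0, 0, -1, -0.196, 0.738, -0.47, 0, 0, 0.084, -1, -0.196, 0.738, -0.47, 0, 0, 0.084, -1, -0.196, 0.738, -0.47, 0, 0, 0.084, -1, -0.196, 0.738, -0.47, 0, 0, 0.084, -1, -0.196, 0.738, -0.47, 0, 0, 0.084, -1, -0.196, 0.738, -0.47, 0, 0, 0.084, -1, -0.196, 0.738, -0.47, 0, 0, 0.084, -1, -0.196, 0.738, -0.47, 0, 0, 0.084, -1]'

```text
time_s: 16.35
eef_pos: [0.6763, 0.0685, 0.1494]
ee_rot: [0.732, 0.682, 0.0, 0.0]
wrist_force: [0.7, -0.2, 1.0]
width: 1.001
grip_force: 0.0
```

Run:
```python
from plan import *
show((.677,.068,.028,1.498))
cap('scene','s4'); cap('wrist','w4'); a=[cv2.imread(f'pics/{n}.png') for n in('w4','s4')]
cv2.imwrite('pics/c4.png',np.hstack([cv2.resize(a[0],(400,250)),cv2.resize(a[1][90:330,220:460],(250,250))]))
```

```text
t 16.35 tcp [0.6763 0.0685 0.1494] w 1.001 f [ 0.7 -0.2  1. ]
(0.677, 0.068, 0.028, 1.498) -> [-0.002, 0.0026, 0.4856, 0.0005, -0.0001, 0.0012] dist 0.121
```

View pics/c4.png

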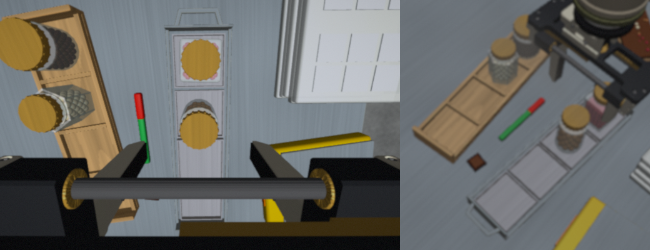

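Squat and hex stand upright in the first two wells (lids at (22,43) and (40,112) in the left half). The tall jar at (198,128) sits between the open fingers.

Emit:
jog_arm --commands '[-0.002, 0.003, 0.15, 0, 0, 0, -1, -0.002, 0.003, 0.3, 0, 0, 0, -1, -0.002, 0.003, 0.43, 0, 0, 0, -1, -0.002, 0.003, 0.48, 0, 0, 0, -1, -0.002, 0.003, 0.48, 0, 0, 0, -1, -0.002, 0.003, 0.48, 0, 0, 0, 1, -0.002, 0.003, 0.48, 0, 0, 0, 1, -0.002, 0.003, 0.48, 0, 0, 0, 1, -0.002, 0.003, 0.48, 0, 0, 0, 1, -0.002, 0.003, 0.48, 0, 0, 0, 1, -0.002, 0.003, 0.48, 0, 0, 0, 1, -0.002, 0.003, 0.48, 0, 0, 0, 1, -0.002, 0.003, 0.48, 0, 0, 0, 1]' --grip_force 20

```text
time_s: 17.75
eef_pos: [0.6777, 0.0675, 0.0286]
ee_rot: [0.732, 0.682, 0.0, 0.0]
wrist_force: [-1.2, 0.1, 3.1]
width: 0.536
grip_force: 20.0
```

```bash
python3 -c "
from plan import *
x,y=.4935+.04*.0966,.0593-.04*.9953; print(x,y)
show((x,y,.15,1.667),(x,y,.04,1.667))"
```

```text
0.497364 0.019488
t 17.75 tcp [0.6777 0.0675 0.0286] w 0.536 f [-1.2  0.1  3.1]
(0.497364, 0.019488, 0.15, 1.667) -> [-0.2429, -0.706, -0.4855, 0.0, -0.0, -0.0836] dist 0.223
(0.497364, 0.019488, 0.04, 1.667) -> [-0.2429, -0.706, -0.0455, 0.0, -0.0, -0.0836] dist 0.187
```

Emit:
jog_arm --commands '[0, 0, -0.1, 0, 0, 0, 1, 0, 0, -0.22, 0, 0, 0, 1, 0, 0, -0.36, 0, 0, 0, 1, 0, 0, -0.48, 0, 0, 0, 1, -0.03, -0.1, -0.485, 0, 0, -0.01, 1, -0.08, -0.24, -0.485, 0, 0, -0.03, 1, -0.13, -0.38, -0.485, 0, 0, -0.05, 1, -0.18, -0.52, -0.485, 0, 0, -0.07, 1, -0.22, -0.64, -0.485, 0, 0, -0.084, 1, -0.24, -0.7, -0.485, 0, 0, -0.084, 1, -0.243, -0.706, -0.485, 0, 0, -0.084, 1, -0.243, -0.706, -0.485, 0, 0, -0.084, 1, -0.243, -0.706, -0.4, 0, 0, -0.084, 1, -0.243, -0.706, -0.27, 0, 0, -0.084, 1, -0.243, -0.706, -0.16, 0, 0, -0.084, 1, -0.243, -0.706, -0.09, 0, 0, -0.084, 1, -0.243, -0.706, -0.06, 0, 0, -0.084, 1, -0.243, -0.706, -0.046, 0, 0, -0.084, 1, -0.243, -0.706, -0.046, 0, 0, -0.084, 1, -0.243, -0.706, -0.046, 0, 0, -0.084, 1]'

```text
time_s: 19.75
eef_pos: [0.4985, 0.0194, 0.041]
ee_rot: [0.672, 0.741, 0.001, 0.001]
wrist_force: [1.0, -0.7, -2.0]
width: 0.533
grip_force: 20.0
```

```bash
python3 -c "
from plan import *
show((.4974,.0195,.0316,1.667))"
```

```text
t 19.75 tcp [0.4985 0.0194 0.041 ] w 0.533 f [ 1.  -0.7 -2. ]
(0.4974, 0.0195, 0.0316, 1.667) -> [0.0007, -0.0042, 0.0377, 0.0009, 0.0002, 0.0004] dist 0.009
```

Emit:
jog_arm --commands '[0, -0.004, 0.008, 0, 0, 0, 1, 0, -0.004, 0.016, 0, 0, 0, 1, 0, -0.004, 0.022, 0, 0, 0, 1, 0, -0.004, 0.027, 0, 0, 0, 1, 0, -0.004, 0.031, 0, 0, 0, 1, 0, -0.004, 0.033, 0, 0, 0, 1, 0, -0.004, 0.033, 0, 0, 0, 1, 0, -0.004, 0.033, 0, 0, 0, 1]'

```text
time_s: 20.55
eef_pos: [0.4964, 0.0193, 0.0317]
ee_rot: [0.672, 0.741, 0.0, 0.0]
wrist_force: [-0.6, 0.4, -1.6]
width: 0.531
grip_force: 20.0
```

Emit:
jog_arm --commands '[0, 0, 0.002, 0, 0, 0, 1, 0, 0, 0.003, 0, 0, 0, 1, 0, 0, 0.003, 0, 0, 0, 1]'

```text
time_s: 20.85
eef_pos: [0.4964, 0.0194, 0.0316]
ee_rot: [0.672, 0.741, -0.0, -0.0]
wrist_force: [-4.1, 0.0, 6.5]
width: 0.536
grip_force: 20.0
```

Emit:
jog_arm --commands '[0, 0, 0.002, 0, 0, 0, 0.1, 0, 0, 0, 0, 0, 0, -0.5, 0, 0, 0, 0, 0, 0, -1, 0, 0, 0, 0, 0, 0, -1, 0, 0, 0, 0, 0, 0, -1, 0, 0, -0.1, 0, 0, 0, -1, 0, 0, -0.25, 0, 0, 0, -1, 0, 0, -0.4, 0, 0, 0, -1, 0, 0, -0.47, 0, 0, 0, -1, 0.432, 0.795, -0.47, 0, 0, 0.084, -1, 0.432, 0.795, -0.47, 0, 0, 0.084, -1, 0.432, 0.795, -0.47, 0, 0, 0.084, -1, 0.432, 0.795, -0.47, 0, 0, 0.084, -1, 0.432, 0.795, -0.47, 0, 0, 0.084, -1, 0.432, 0.795, -0.47, 0, 0, 0.084, -1, 0.432, 0.795, -0.47, 0, 0, 0.084, -1, 0.432, 0.795, -0.47, 0, 0, 0.084, -1, 0.432, 0.795, -0.47, 0, 0, 0.084, -1]'

```text
time_s: 22.65
eef_pos: [0.6831, 0.1453, 0.1488]
ee_rot: [0.732, 0.681, 0.0, 0.0]
wrist_force: [-0.6, 0.6, 0.6]
width: 1.003
grip_force: 0.0
```

```bash
python3 -c "
from plan import *
show((.684,.146,.028,1.498))"
```

```text
t 22.65 tcp [0.6831 0.1453 0.1488] w 1.003 f [-0.6  0.6  0.6]
(0.684, 0.146, 0.028, 1.498) -> [0.0031, 0.0033, 0.4832, 0.0001, 0.0, 0.0005] dist 0.121
```

Emit:
jog_arm --commands '[0.003, 0.003, 0.15, 0, 0, 0, -1, 0.003, 0.003, 0.3, 0, 0, 0, -1, 0.003, 0.003, 0.43, 0, 0, 0, -1, 0.003, 0.003, 0.48, 0, 0, 0, -1, 0.003, 0.003, 0.48, 0, 0, 0, -1, 0.003, 0.003, 0.48, 0, 0, 0, 1, 0.003, 0.003, 0.48, 0, 0, 0, 1, 0.003, 0.003, 0.48, 0, 0, 0, 1, 0.003, 0.003, 0.48, 0, 0, 0, 1, 0.003, 0.003, 0.48, 0, 0, 0, 1, 0.003, 0.003, 0.48, 0, 0, 0, 1, 0.003, 0.003, 0.48, 0, 0, 0, 1, 0.003, 0.003, 0.48, 0, 0, 0, 1]' --grip_force 20

```text
time_s: 23.95
eef_pos: [0.6846, 0.1468, 0.0287]
ee_rot: [0.732, 0.682, 0.0, 0.0]
wrist_force: [-0.3, -0.5, 3.2]
width: 0.536
grip_force: 20.0
```

```bash
python3 -c "
from plan import *
x,y=.4935+.12*.0966,.0593-.12*.9953; print(x,y)
show((x,y,.15,1.667),(x,y,.04,1.667))"
```

```text
0.505092 -0.06013599999999999
t 23.95 tcp [0.6846 0.1468 0.0287] w 0.536 f [-0.3 -0.5  3.2]
(0.505092, -0.06013599999999999, 0.15, 1.667) -> [-0.8767, -0.6573, -0.4855, 0.0001, -0.0, -0.0836] dist 0.3
(0.505092, -0.06013599999999999, 0.04, 1.667) -> [-0.8767, -0.6574, -0.0455, 0.0001, -0.0, -0.0836] dist 0.274
```

Emit:
jog_arm --commands '[0, 0, -0.1, 0, 0, 0, 1, 0, 0, -0.22, 0, 0, 0, 1, 0, 0, -0.36, 0, 0, 0, 1, 0, 0, -0.48, 0, 0, 0, 1, -0.1, -0.075, -0.485, 0, 0, -0.01, 1, -0.22, -0.165, -0.485, 0, 0, -0.02, 1, -0.35, -0.26, -0.485, 0, 0, -0.04, 1, -0.48, -0.36, -0.485, 0, 0, -0.05, 1, -0.61, -0.46, -0.485, 0, 0, -0.06, 1, -0.74, -0.555, -0.485, 0, 0, -0.084, 1, -0.83, -0.62, -0.485, 0, 0, -0.084, 1, -0.877, -0.657, -0.485, 0, 0, -0.084, 1, -0.877, -0.657, -0.485, 0, 0, -0.084, 1, -0.877, -0.657, -0.4, 0, 0, -0.084, 1, -0.877, -0.657, -0.27, 0, 0, -0.084, 1, -0.877, -0.657, -0.16, 0, 0, -0.084, 1, -0.877, -0.657, -0.09, 0, 0, -0.084, 1, -0.877, -0.657, -0.05, 0, 0, -0.084, 1, -0.877, -0.657, -0.046, 0, 0, -0.084, 1, -0.877, -0.657, -0.046, 0, 0, -0.084, 1]'

```text
time_s: 25.95
eef_pos: [0.5058, -0.0599, 0.0404]
ee_rot: [0.672, 0.741, 0.0, 0.0]
wrist_force: [-0.3, 0.5, -2.1]
width: 0.541
grip_force: 20.0
```

```bash
python3 -c "
from plan import *
show((.5051,-.0601,.0317,1.667))"
```

```text
t 25.95 tcp [ 0.5058 -0.0599  0.0404] w 0.541 f [-0.3  0.5 -2.1]
(0.5051, -0.0601, 0.0317, 1.667) -> [-0.0006, -0.0028, 0.0347, 0.0003, 0.0, 0.0007] dist 0.009
```

Emit:
jog_arm --commands '[0, -0.003, 0.008, 0, 0, 0, 1, 0, -0.003, 0.016, 0, 0, 0, 1, 0, -0.003, 0.022, 0, 0, 0, 1, 0, -0.003, 0.027, 0, 0, 0, 1, 0, -0.003, 0.031, 0, 0, 0, 1, 0, -0.003, 0.032, 0, 0, 0, 1, 0, -0.003, 0.032, 0, 0, 0, 1, 0, -0.003, 0.032, 0, 0, 0, 1]'

```text
time_s: 26.75
eef_pos: [0.5043, -0.0603, 0.0319]
ee_rot: [0.672, 0.741, 0.0, 0.0]
wrist_force: [0.0, 0.3, -1.7]
width: 0.535
grip_force: 20.0
```

Emit:
jog_arm --commands '[0, 0, 0.002, 0, 0, 0, 1, 0, 0, 0.003, 0, 0, 0, 1, 0, 0, 0.003, 0, 0, 0, 1]'

```text
time_s: 27.05
eef_pos: [0.5044, -0.0604, 0.0316]
ee_rot: [0.672, 0.741, 0.0, 0.0]
wrist_force: [-2.9, 0.7, 5.2]
width: 0.536
grip_force: 20.0
```

Contact. I'll release, rise and move clear to the right for a final look.

Emit:
jog_arm --commands '[0, 0, 0.002, 0, 0, 0, 0.1, 0, 0, 0, 0, 0, 0, -0.5, 0, 0, 0, 0, 0, 0, -1, 0, 0, 0, 0, 0, 0, -1, 0, 0, 0, 0, 0, 0, -1, 0, 0, -0.1, 0, 0, 0, -1, 0, 0, -0.25, 0, 0, 0, -1, 0, 0, -0.4, 0, 0, 0, -1, 0, 0, -0.7, 0, 0, 0, -1, -0.9, -0.3, -0.9, 0, 0, 0, -1, -0.9, -0.3, -0.9, 0, 0, 0, -1, -0.9, -0.3, -0.9, 0, 0, 0, -1, -0.9, -0.3, -0.9, 0, 0, 0, -1, -0.9, -0.3, -0.9, 0, 0, 0, -1, -0.9, -0.3, -0.9, 0, 0, 0, -1, -0.9, -0.3, -0.9, 0, 0, 0, -1, -0.9, -0.3, -0.9, 0, 0, 0, -1, -0.9, -0.3, -0.9, 0, 0, 0, -1]'

```text
time_s: 28.85
eef_pos: [0.4517, -0.29, 0.2553]
ee_rot: [0.671, 0.741, 0.0, -0.001]
wrist_force: [-0.1, -0.4, -0.1]
width: 0.999
grip_force: 0.0
```

Run:
```python
from plan import *
show(); a=[]
for n in('top','scene'):
    c=cap(n,n+'9'); X=cloud(c); hsv=cv2.cvtColor(c['pixels'],cv2.COLOR_RGB2HSV); a.append(c['pixels'][...,::-1])
    k,lab,st,ce=cv2.connectedComponentsWithStats(((X[...,2]>.06)&(X[...,2]<.11)&(abs(X[...,0]-.5)<.08)&(abs(X[...,1]-.06)<.2)).astype(np.uint8)*cv2.inRange(hsv,(10,110,50),(28,255,255)))
    for i in range(1,k):
        if st[i,4]>100:
            P=X[lab==i]; z=np.percentile(P[:,2],80); P=P[abs(P[:,2]-z)<.004]; p=P.mean(0); d=p[:2]-[.4935,.0593]; s,co=.0966,.9953
            N=np.linalg.svd(P-p)[2][2]
            print(n,p.round(4),'rack xy',(d@np.array([[co,-s],[s,co]])).round(4),'tilt',np.degrees(np.arccos(abs(N[2]))).round(1))
cv2.imwrite('pics/c9.png',np.hstack([cv2.resize(a[0][120:345,150:430],(400,321)),cv2.resize(a[1][90:330,220:460],(321,321))]))
```

```text
t 28.85 tcp [ 0.4517 -0.29    0.2553] w 0.999 f [-0.1 -0.4 -0.1]
top [ 0.5029 -0.0595  0.0922] rack xy [-0.0021 -0.1191] tilt 0.5
top [0.4949 0.0203 0.0993] rack xy [-0.0024 -0.0389] tilt 0.2
top [0.4874 0.1005 0.0884] rack xy [-0.0021  0.0416] tilt 0.0
top [0.4801 0.1782 0.0794] rack xy [-0.0019  0.1197] tilt 0.2
scene [0.4858 0.1807 0.0794] rack xy [0.004  0.1215] tilt 2.0
scene [0.4943 0.092  0.0889] rack xy [0.004  0.0324] tilt 1.8
scene [0.5001 0.0185 0.0999] rack xy [ 0.0026 -0.0413] tilt 0.0
scene [ 0.508  -0.0608  0.0929] rack xy [ 0.0029 -0.121 ] tilt 0.4
```

View pics/c9.png

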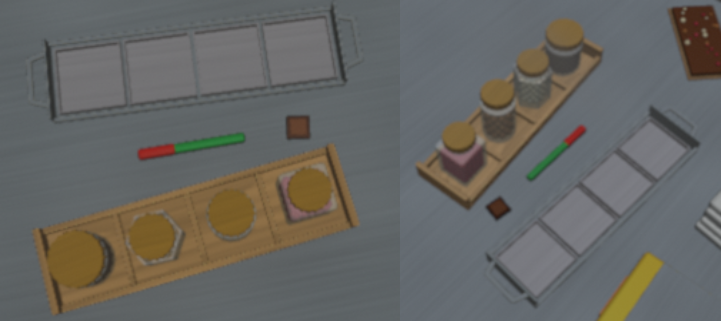

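All four jars stand upright in the rack, centred in their wells: squat, hex, tall, square from left to right, at (78,258), (153,237), (231,213) and (309,190) in the left half. The lid heights match the rack floor plus each jar's height.

```bash
python3 -c "
from station import ctrl; print(ctrl.sign_off())"
```

```text
the job is handed in; nothing more can be done
None
```

The job is handed in: all four jars stand upright in the rack's wells in reverse order (squat, hex, tall, square from the robot's left), and the arm was clear of them at about 29 s of the 99 s allowed.

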